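# Sort the bench parts into their trays

### The arm

A 7-joint arm with a two-finger parallel gripper is mounted at the origin on a cart in front of the work surface, level with it; the furniture and walls round the work are solid. World frame = base frame: x ahead of the robot, y to its left, z up, the work surface at z = 0. Lengths are in m, angles in rad, forces in N, time in s.
With the tool pointing down it reaches from about 0.4 to 0.85 m from the base axis. Payload 4.4 kg.
Tool frame: the origin (TCP) lies on the centre line of the jaws, within the pads' length; the fingertips stand 8 mm ahead of it and the grasp point (between the pads) lies 11 mm behind it; z points along the fingers, y is the line along which they close (so a half turn about z gives the same grasp; the last joint's range is limited). The gripper opens to 94 mm and grips with 3 to 60 N. Pads are 16 mm wide; open, the fingers measure 119 mm over their backs; the gripper's body (75 mm by 177 mm) begins 78 mm behind the grasp point.
Start: joints at [-1.31, 0.628, 0.038, 1.517, -0.027, 0.996, -0.02], TCP at [0.209, 0.616, 0.213] pointing down, gripper open.
Joint ranges: [-3.06, 3.06], [-0.37, 2.12], [-1.25, 1.32], [0.18, 2.47], [-1.1, 4.24], [0.23, 1.98], [-2.94, 2.94]. Speed limits (rad/s): [2.57, 2.57, 3.14, 3.14, 3.14, 3.14, 3.14].

### API

Orientations are given as a unit quaternion [x, y, z, w].
In Python, from rig import ctrl, vision, nets gives the robot as it stands.
- The arm moves only by the tool hand_motion, called as a command line: name --argument value ..., lists and objects as JSON in quotes. Schema: {"type":"object","properties":{"moves":{"type":"array","items":{"type":"array","prefixItems":[{"type":"array","items":{"type":"number"},"minItems":3,"maxItems":3},{"type":"number"},{"type":"number"}],"minItems":3,"maxItems":3},"minItems":1,"maxItems":8},"only":{"type":"string"},"quiet":{"type":"boolean"},"lines":{"type":"string"}},"required":["moves"],"additionalProperties":false}. moves is a list of rows, 1 to 8 of them, each written [[dx, dy, dz], turn, opening]: dx, dy, dz in normalised numbers (1 is 0.8 m), then a turn about the tool's z in parts of the range, where 1.0 means 180 degrees, then the opening from 0.0 (shut) to 1.0 (fully open); each row is the pose to reach, as a shift and turn from the pose commanded when the call began, along the tool's axes at that moment; what a row does not reach only later rows make up. A row lasts 1/10 s, in which the tool goes at most 0.05 m and 0.15 rad, less where a joint would pass 70% of its speed; a pose out of reach is approached as far as the arm can. The fingers move at their own pace and stop on an object; the grip force is fixed at half the most. Time passes only in rows, so rows that do not move let the fingers close. The tool returns the time, the measured TCP pose, the force, the opening and the grip force at its end. only (a regular expression) keeps the lines of the reply that match it, lines (a string "A,B") keeps lines A to B, and quiet returns only ok. Shift and turn numbers lie between -1 and 1, and a call with a number outside is refused. Input that does not fit is refused with a message, and nothing moves.
- ctrl.read_state(): the state, without advancing time (a new reading comes with each control period).
- vision.get_image(name): name is "scene" or "top" or "wrist"; returns a dict with "frame" (400x640x3 uint8, red, green, blue), "fov_y" (degrees; the focal length in pixels is half the picture's height over the tangent of half this angle, whatever the lens; pixels are square), "cx", "cy" (the principal point, pixels), "k1" (the pictures are not rectified: a ray, as slopes to the right and down, at radius r is drawn at 1 + k1 r^2 times it, then the intrinsics apply), "world_to_cam" (4x4, takes a point from world to camera coordinates); the wrist camera has in their place "hand_eye" (4x4, takes a point from camera to tool coordinates, whose origin is the TCP and whose axes are the flange's). Camera axes: x right, y up, looking along -z (the intrinsics and any distortion apply to the point x, -y, -z); pixel columns grow to the right and rows downward; lengths in m; the calibration is good to about 2 mm. A picture is of the moment at which its call begins: read the wrist's pose just before it. There is no depth.
- ctrl.hand_in(): hands the job in; it is judged then, once.
Trained networks look in the newest picture that a camera, given by its name, has taken for a name from the list of things; names that differ only in an ending like _2 or _b are one class to them, and where a whole thing is asked for, a point or a joint stands for the part that bears it (a point fixed in the world has none). Each returns a list of dicts, best first, with "p" (0 to 1); they miss things now and then, are a little off and sometimes report something else, mostly with a low value. They report only what shows in the picture. A call takes as long as a camera call.
- nets.find_in(camera, thing): "bbox" ([left, top, width, height] in pixels, round what is visible of it).
- nets.cut_out(camera, thing): "mask" (400x640 bool, what is visible of it) and "bbox" ([left, top, width, height] in pixels, round what is visible of it).
The state is a dict: "clock": time; "qpos": joint angles; "dq": joint speeds; "joint_torque": joint torques, N m; "eef_pos": TCP position; "eef_rot": TCP orientation; "ft_force": force on the tool from outside, world axes, zero at the start; "torque": the same for the moment, N m; "grip_width": opening from 0.0 (shut) to 1.0 (fully open); "finger_force": force on a finger pad.
Only numpy, scipy, OpenCV 4.12 (cv2) and the standard library are available. Lean on these libraries where they do the work, as an engineer would, in place of code of your own. Each camera call takes 0.05 s, during which the arm holds its last target. There are 200 camera calls.

### The job

Sort the five loose parts on the bench into their trays: stand the three capacitors upright in the black tray, each in the round pocket for its size (largest can in the largest pocket, middle in the middle, smallest in the smallest), stand the block battery upright in the slot of the red tray, and lay the silver coaxial adapter inside the green tray.

Things in the scene. Friction and masses are not known exactly. Their poses are not given: they have to be found in the camera images.
- cap_large: the largest capacitor: blue cylindrical can with a pale stripe, 32 mm diameter, 50 mm tall; stands upright on the bench mat; grip the can between the fingers from above. Origin: centre of its underside, z axis up along the can.
- cap_medium: the middle capacitor: black cylindrical can with a pale stripe, 25 mm diameter, 42 mm tall; stands upright on the bench mat; grip the can between the fingers from above. Origin: centre of its underside, z axis up along the can.
- cap_small: the smallest capacitor: blue cylindrical can with a pale stripe, 18 mm diameter, 30 mm tall; stands upright on the bench mat; grip the can between the fingers from above. Origin: centre of its underside, z axis up along the can.
- battery: block battery, black and pale gold, standing with its two round terminals on top: 18 mm along its x axis, 26 mm along its y axis, 48 mm tall. Origin: centre of its underside, z up.
- adapter: silver coaxial adapter, a stepped rod lying flat on the bench mat: 40 mm long along its y axis, 14 mm thick, a 16 mm wide square middle 12 mm long. Origin: under its middle, at the bottom, z up (the axis of the rod lies 7 mm above).
- cap_tray: black capacitor tray fixed to the bench mat (mat top at z = 5 mm), turned any way round, 58 mm (x) by 138 mm (y), 16 mm high, with three round flat pockets along its y axis at x = 0, grey floors 3 mm above its underside: the largest, 46 mm diameter, at y = -42 mm; the middle, 39 mm, at y = +6 mm; the smallest, 32 mm, at y = +47 mm. Origin: centre of its underside, z up.
- battery_tray: red battery tray fixed to the bench mat (mat top at z = 5 mm), 62 mm (x) by 70 mm (y), 18 mm high, with one rectangular pocket in its middle, 34 mm (x) by 42 mm (y), dark floor 3 mm above its underside and 15 mm below the top. Origin: centre of its underside, z up.
- connector_tray: green open tray fixed to the bench mat (mat top at z = 5 mm), 84 mm (x) by 70 mm (y) outside, 21 mm high over its rounded rim, walls 3 mm (5 mm at the rim), floor 3 mm above its underside. Origin: centre of its underside, z up.

How it is judged:
By the outcome, as a careful person would: the job done as asked, in the order asked, and still so for the second after the job is handed in, with the robot touching nothing.
It also fails if it takes over 120 s, if anything falls off the work surface, if the arm or the gripper's body presses on something with over 40 N, if the wrist force passes 120 N, or if a joint passes its speed limit or range.

## Working session

There is one attempt and no reset: what is moved stays moved. The work goes in short steps, Python scripts to look and compute and a tool call to move; the robot and the scene stay as the last step left them, time stands still between calls to the robot, and variables do not carry over. Pictures are saved under pics/ and viewed, at most 14 in all, crops included, and the job is handed in when it is done.

```bash
mkdir -p pics
```

Create h.py:
```python
import numpy as np, cv2
from rig import ctrl, vision, nets
from scipy.spatial.transform import Rotation as R
def cam(name):
    s=ctrl.read_state(); im=vision.get_image(name); 
    if name=='wrist':
        T=np.eye(4);T[:3,:3]=R.from_quat(s['eef_rot']).as_matrix();T[:3,3]=s['eef_pos']
        im['c2w']=T@np.array(im['hand_eye'])
    else: im['c2w']=np.linalg.inv(np.array(im['world_to_cam']))
    return im
def K(im):
    f=200/np.tan(np.radians(im['fov_y'])/2); return np.array([[f,0,im['cx']],[0,f,im['cy']],[0,0,1]]),np.array([im['k1'],0,0,0,0.])
def unproj(im,px,z):
    k,d=K(im); u=cv2.undistortPoints(np.array(px,float).reshape(-1,1,2),k,d).reshape(-1,2)
    v=np.c_[u[:,0],-u[:,1],-np.ones(len(u))]@im['c2w'][:3,:3].T; o=im['c2w'][:3,3]
    return o+v*((z-o[2])/v[:,2])[:,None]
def proj(im,P):
    P=np.atleast_2d(P); c=(P-im['c2w'][:3,3])@im['c2w'][:3,:3]
    k,d=K(im); return cv2.projectPoints(c*[1,-1,-1],np.zeros(3),np.zeros(3),k,d)[0].reshape(-1,2)
def save(im,fn): cv2.imwrite('pics/'+fn,im['frame'][:,:,::-1])
```

Run:
```python
from h import *
np.set_printoptions(precision=4,suppress=True)
print(ctrl.read_state())
for n in ['scene','top','wrist']:
    im=cam(n); save(im,n+'0.png'); print(n,im['c2w'][:3,3],im['fov_y'],im['k1'])
    for t,z in dict(cap_large=.055,cap_medium=.047,cap_small=.035,battery=.053,adapter=.012,cap_tray=.021,battery_tray=.023,connector_tray=.026).items():
        for r in nets.cut_out(n,t)[:2]:
            m=r['mask'].astype(np.uint8); (c,sz,a)=cv2.minAreaRect(cv2.findNonZero(m))
            print(n,t,round(r['p'],2),r['bbox'],np.round(c),np.round(sz),round(a),unproj(im,c,z)[0])
```

```text
{'clock': 0.0, 'qpos': array([-1.3098,  0.6293,  0.0384,  1.5184, -0.0271,  0.9963, -0.02  ]), 'dq': array([ 0.0002, -0.0004,  0.0013,  0.0005,  0.0019, -0.0008,  0.0003]), 'joint_torque': array([ -0.0001, -54.9735,   1.1437, -18.663 ,  -0.0522,   0.0236,
         0.0002]), 'eef_pos': array([0.2084, 0.615 , 0.2126]), 'eef_rot': array([ 0.1627,  0.9867, -0.0009, -0.0002]), 'ft_force': array([ 0.182 , -0.3357, -0.2824]), 'torque': array([ 0.0073, -0.0019,  0.0122]), 'finger_force': 0.0, 'grip_width': 1.0028041119579745}
scene [0.0174 0.5385 0.6431] 44.794014082644836 -0.0009556498351349257
scene cap_large 0.91 [339.5, 172.7, 15.5, 26.5] [348. 186.] [27. 15.] 90 [ 0.4986 -0.0477  0.055 ]
scene cap_medium 0.55 [421.3, 171.3, 14.6, 20.1] [429. 179.] [13. 22.] 7 [ 0.4032 -0.1928  0.047 ]
scene cap_small 0.64 [390.9, 191.9, 13.9, 11.9] [398. 198.] [14.  8.] 90 [ 0.4196 -0.1115  0.035 ]
scene battery 0.49 [353.5, 195.2, 8.4, 27.6] [360. 208.] [25. 10.] 90 [ 0.4409 -0.0185  0.053 ]
scene adapter 0.49 [319.6, 231.3, 10.1, 22.3] [323. 240.] [20.  8.] 63 [0.4581 0.0632 0.012 ]
scene cap_tray 0.6
[... 482 characters left out ...]
.3, 16.8] [338. 206.] [16. 12.] 90 [ 0.5164 -0.072   0.055 ]
top cap_small 0.58 [358.0, 241.9, 6.1, 8.2] [361. 246.] [4. 6.] 45 [ 0.4292 -0.1257  0.035 ]
top battery 0.41 [318.1, 226.1, 15.3, 12.9] [324. 232.] [ 7. 11.] 45 [ 0.457  -0.0414  0.053 ]
top adapter 0.48 [274.0, 224.4, 11.0, 15.1] [280. 232.] [ 6. 16.] 45 [0.458  0.0625 0.012 ]
top cap_tray 0.87 [261.8, 139.2, 51.0, 57.1] [286. 166.] [25. 57.] 39 [0.6144 0.0526 0.021 ]
top battery_tray 0.91 [208.6, 213.9, 37.3, 43.2] [225. 236.] [28. 31.] 48 [0.4453 0.1888 0.023 ]
top connector_tray 0.87 [346.0, 137.3, 41.6, 47.4] [366. 161.] [37. 33.] 55 [ 0.6306 -0.1379  0.026 ]
wrist [0.1362 0.6402 0.384 ] 59.976052972100355 -0.0700647948303681
```

Run:
```python
import cv2
a=cv2.imread('pics/top0.png')[110:310,190:430]; cv2.imwrite('pics/top0z.png',cv2.resize(a,(720,600),interpolation=2))
```

```text
(no output)
```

View pics/top0z.png

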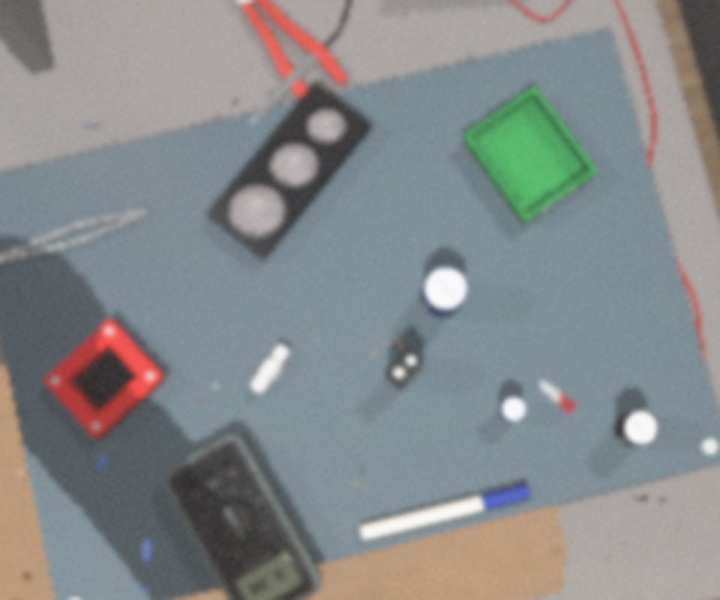

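View pics/scene0.png

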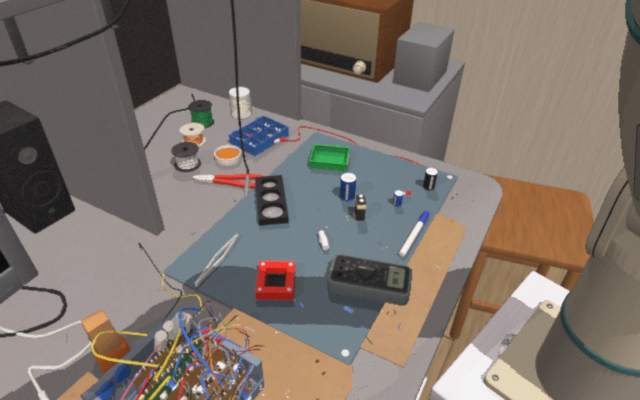

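The top crop (shown at 3x) has the large can at (445,288), the small can at (513,408), the medium can at (640,427), the battery at (405,360) and the adapter at (270,368). The trays are black (290,170), red (105,377) and green (530,153). The scene view agrees. I'll turn these into positions and hover for a wrist look.

Add to h.py:
```python
np.set_printoptions(precision=4,suppress=True)
def go(x,y,z=None,yaw=None):
    """tool-frame shift to world target; yaw = wanted world angle of tool y (closing line), mod pi"""
    s=ctrl.read_state(); r=R.from_quat(s['eef_rot']).as_matrix(); p=s['eef_pos']
    d=r.T@(np.array([x,y,p[2] if z is None else z])-p); t=0
    if yaw is not None:
        cur=np.arctan2(r[1,1],r[0,1]); t=-((yaw-cur+np.pi/2)%np.pi-np.pi/2)
    print('shift',d,'turn',round(t,3),'tcp',p,'q7',s['qpos'][6],'t',s['clock'])
```

Run:
```python
from h import *
im=cam('top')
for n,(a,b),z in [('L',(445,288),.055),('S',(513,408),.035),('M',(640,427),.047),('bat',(405,360),.053),('ad',(270,368),.012),('ct',(290,170),.021),('pL',(257,210),.008),('pS',(327,125),.008),('bt',(105,377),.023),('gt',(530,153),.026)]:
    print(n,unproj(im,(190+a/3,110+b/3),z)[0])
go(.47,-.07)
```

```text
L [ 0.5165 -0.0727  0.055 ]
S [ 0.4281 -0.1268  0.035 ]
M [ 0.4151 -0.2214  0.047 ]
bat [ 0.4616 -0.0435  0.053 ]
ad [0.4565 0.0612 0.012 ]
ct [0.6133 0.0498 0.021 ]
pL [0.5831 0.0762 0.008 ]
pS [0.6544 0.0221 0.008 ]
bt [0.4459 0.1879 0.023 ]
gt [ 0.6301 -0.1402  0.026 ]
shift [-0.4677 -0.5654 -0.    ] turn 0 tcp [0.2086 0.6156 0.2135] q7 -0.020030434039081883 t 1.4
```

The manual's scale: shifts go in shares of 0.8 m and turns go in shares of 180 degrees. Converting my numbers, -0.28 m / 0.8 = -0.35, -0.07 m / 0.8 = -0.0875.

hand_motion --moves '[[[-0.0375, -0.0438, -0.025], 0, 1], [[-0.075, -0.0875, -0.0625], 0, 1], [[-0.1125, -0.1375, -0.0625], 0, 1], [[-0.15, -0.1875, -0.0625], 0, 1], [[-0.1875, -0.225, -0.0625], 0, 1], [[-0.225, -0.275, -0.0625], 0, 1], [[-0.2625, -0.3125, -0.0625], 0, 1], [[-0.3, -0.35, -0.0625], 0, 1]]'

```text
clock: 2.2
eef_pos: [0.3466, 0.2717, 0.2639]
eef_rot: [0.163, 0.987, 0.0, 0.0]
ft_force: [0.8, 0.4, -0.0]
grip_width: 0.999
finger_force: 0.0
```

```bash
python3 -c "
from h import *
go(.47,-.07)"
```

```text
shift [-0.2266 -0.284  -0.0002] turn 0 tcp [0.3466 0.2717 0.2639] q7 0.5567555153208967 t 2.2
```

Converted, -0.284 m / 0.8 = -0.355, -0.25 m / 0.8 = -0.3125.

hand_motion --moves '[[[-0.0375, -0.0438, 0], 0, 1], [[-0.075, -0.0875, 0], 0, 1], [[-0.1125, -0.1375, 0], 0, 1], [[-0.15, -0.1875, 0], 0, 1], [[-0.1875, -0.225, 0], 0, 1], [[-0.225, -0.275, 0], 0, 1], [[-0.2625, -0.3125, 0], 0, 1], [[-0.2838, -0.355, 0], 0, 1]]'

```text
clock: 3.0
eef_pos: [0.4716, -0.0705, 0.2638]
eef_rot: [0.163, 0.987, -0.0, 0.001]
ft_force: [1.0, -0.5, -0.5]
grip_width: 1.0
finger_force: 0.0
```

hand_motion --moves '[[[0, 0, 0], 0, 1], [[0, 0, 0], 0, 1], [[0, 0, 0], 0, 1]]'

```text
clock: 3.3
eef_pos: [0.4696, -0.0671, 0.2634]
eef_rot: [0.162, 0.987, 0.0, -0.0]
ft_force: [-0.1, -0.5, -0.7]
grip_width: 0.999
finger_force: 0.0
```

Run:
```python
from h import *
im=cam('wrist'); save(im,'w1.png'); print(im['c2w'])
for t,z in dict(cap_large=.055,cap_medium=.047,cap_small=.035,battery=.053,adapter=.012,cap_tray=.021,battery_tray=.023,connector_tray=.026).items():
    for r in nets.cut_out('wrist',t)[:1]:
        m=r['mask'].astype(np.uint8); c,sz,a=cv2.minAreaRect(cv2.findNonZero(m))
        b=cv2.boxPoints((c,sz,a)); w=unproj(im,b,z); e=w[1]-w[0]; f=w[2]-w[1]
        print(t,round(r['p'],2),np.array(r['bbox']),np.round(c),unproj(im,c,z)[0][:2],'sides',np.linalg.norm(e).round(4),np.arctan2(e[1],e[0]).round(3),np.linalg.norm(f).round(4))
```

```text
[[ 0.3196 -0.9131 -0.2531  0.3973]
 [ 0.9476  0.3083  0.0841 -0.0428]
 [ 0.0012 -0.2667  0.9638  0.434 ]
 [ 0.      0.      0.      1.    ]]
cap_large 0.64 [312.6 189.8  32.3  35.1] [328. 207.] [ 0.5116 -0.071 ] sides 0.03 1.325 0.0424
cap_medium 0.97 [169.6 155.9  29.1  28.8] [183. 168.] [ 0.4166 -0.2133] sides 0.0394 1.678 0.0244
cap_small 0.62 [254.6 139.3  16.3  23.7] [261. 153.] [ 0.4297 -0.1252] sides 0.0217 2.005 0.0176
battery 0.97 [324.9 141.3  22.2  24.7] [336. 154.] [ 0.4569 -0.043 ] sides 0.0261 2.359 0.0182
cap_tray 0.66 [398.8 186.2  85.1 100.7] [440. 241.] [0.612  0.0501] sides 0.142 2.465 0.0646
battery_tray 0.82 [481.7  39.7  76.6  81.3] [519.  80.] [0.4461 0.1854] sides 0.0738 2.313 0.0691
connector_tray 0.9 [264.8 256.   83.6  64.4] [307. 296.] [ 0.6288 -0.1373] sides 0.0791 2.276 0.0923
```

View pics/w1.png

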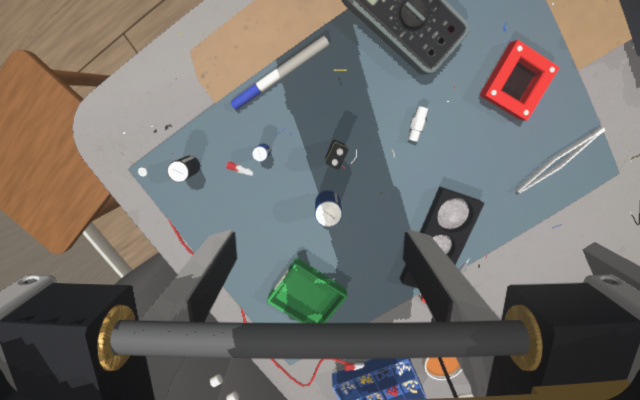

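The wrist view shows the large can's top near (328,213), the medium near (180,175), the small near (261,150), the battery at (336,153), the adapter at (418,123), and all three trays. I'll project the models back onto the picture to check them.

Add to h.py:
```python
def circ(x,y,r,z): t=np.linspace(0,2*np.pi,60); return np.c_[x+r*np.cos(t),y+r*np.sin(t),0*t+z]
def rect(x,y,a,lx,ly,z):
    c=np.array([[-1,-1],[1,-1],[1,1],[-1,1],[-1,-1]])*[lx/2,ly/2]; m=np.array([[np.cos(a),np.sin(a)],[-np.sin(a),np.cos(a)]]); c=c@m
    return np.c_[c[:,0]+x,c[:,1]+y,np.full(5,z)]
def tray(x,y,a):  # cap tray curves: a = world angle of tray x axis
    ux,uy=-np.sin(a),np.cos(a)
    return [rect(x,y,a,.058,.138,.021)]+[circ(x+d*ux,y+d*uy,D/2,.021) for d,D in [(-.042,.046),(.006,.039),(.047,.032)]]
def overlay(im,curves,box,fn,s=4):
    l,t,w,h=box; a=cv2.resize(im['frame'][t:t+h,l:l+w,::-1],(w*s,h*s),interpolation=cv2.INTER_CUBIC)
    for c in curves: cv2.polylines(a,[np.int32((proj(im,c)-[l,t]+.5)*s)],False,(0,255,255),1)
    cv2.imwrite('pics/'+fn,a)
```

Run:
```python
from h import *
im=cam('wrist')
C=[]
for x,y,r,h in [(.5165,-.0727,.016,.05),(.4281,-.1268,.009,.03),(.4151,-.2214,.0125,.042)]: C+=[circ(x,y,r,.005+h),circ(x,y,r,.005)]
for z in(.005,.053): C.append(rect(.4616,-.0435,2.359-np.pi/2,.018,.026,z))
overlay(im,C,(160,125,200,120),'o1.png')
C=tray(.6133,.0498,-.66-np.pi/2)+[rect(.4459,.1879,2.313-np.pi/2,.062,.07,.023),rect(.4459,.1879,2.313-np.pi/2,.034,.042,.023),rect(.4565,.0612,2.1-np.pi/2,.014,.04,.012)]
overlay(im,C,(390,30,200,150),'o2.png')
C=tray(.6133,.0498,-.66-np.pi/2)+[rect(.6301,-.1402,2.276-np.pi/2,.07,.084,.026)]
overlay(im,C,(260,180,200,150),'o3.png')
```

```text
(no output)
```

View pics/o1.png

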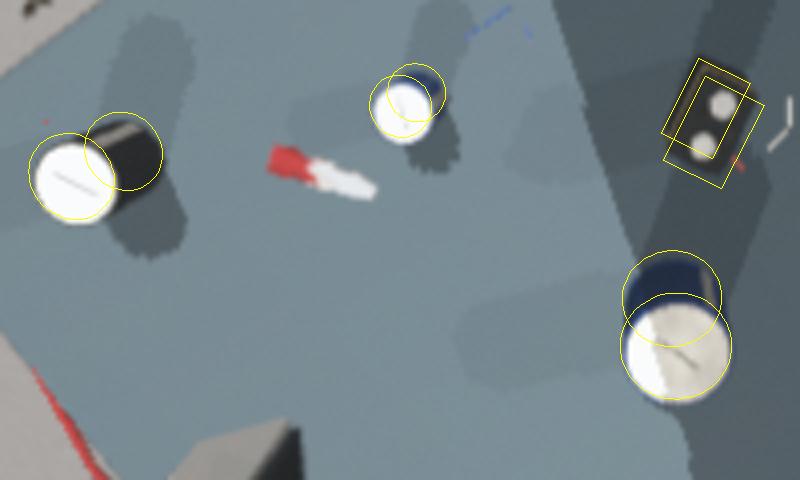

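View pics/o2.png

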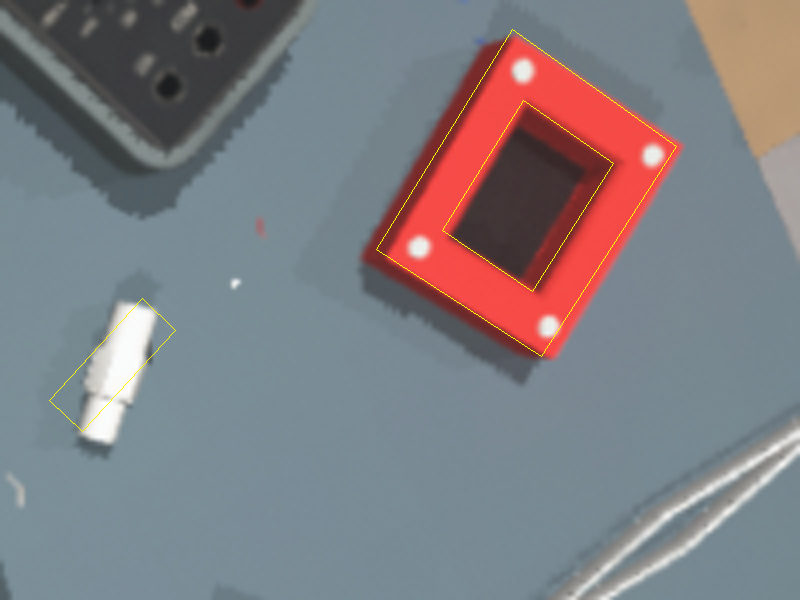

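View pics/o3.png

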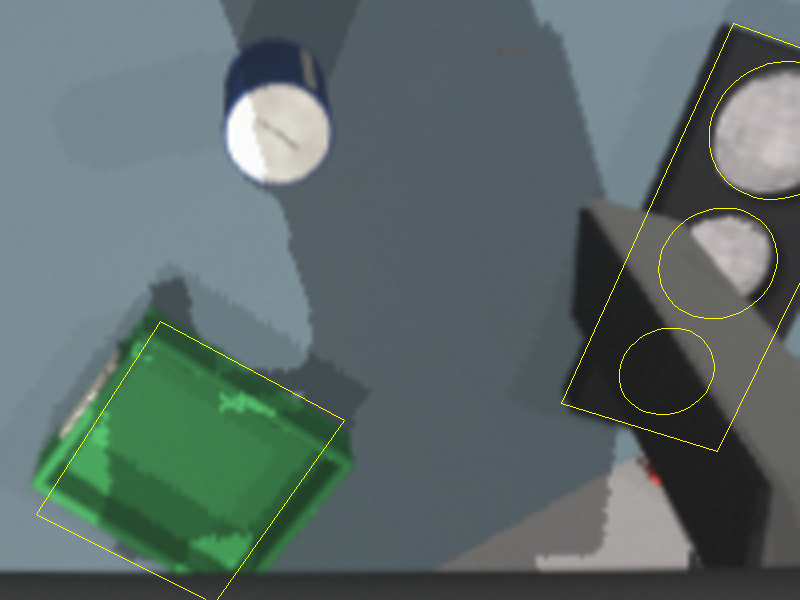

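The overlays match apart from a steady shift of about 2 mm, which is within the calibration. I'll refine the positions from the wrist picture.

Run:
```python
from h import *
im=cam('wrist')
for n,p,z in [('L',(329.3,212.8),.055),('M',(178.9,170.4),.047),('S',(260.6,152.8),.035),('t1',(340.4,151.1),.053),('t2',(335.9,161.6),.053),('red',(523.8,79.8),.023),('ad1',(415.4,138.6),.012),('ad2',(424.4,106.9),.012),('pL',(451.1,212.8),.008)]:
    print(n,unproj(im,p,z)[0][:2])
x,y=unproj(im,(329.3,212.8),.055)[0][:2]; go(x,y,.037)
```

```text
L [ 0.5187 -0.0727]
M [ 0.4175 -0.2207]
S [ 0.4303 -0.1266]
t1 [ 0.4554 -0.0388]
t2 [ 0.4649 -0.0471]
red [0.4479 0.1902]
ad1 [0.4762 0.053 ]
ad2 [0.4431 0.073 ]
pL [0.585  0.0745]
shift [-0.0477  0.0116  0.2264] turn 0 tcp [ 0.4698 -0.0683  0.2635] q7 1.4508587595008093 t 3.85
```

Converted, 0.2264 m / 0.8 = 0.283, 0.22 m / 0.8 = 0.275.

hand_motion --moves '[[[-0.03, 0.0075, 0.0375], 0, 0.7], [[-0.0588, 0.0138, 0.075], 0, 0.7], [[-0.0588, 0.0138, 0.125], 0, 0.7], [[-0.0588, 0.0138, 0.175], 0, 0.7], [[-0.0588, 0.0138, 0.2125], 0, 0.7], [[-0.0588, 0.0138, 0.25], 0, 0.7], [[-0.0588, 0.0138, 0.275], 0, 0.7], [[-0.0588, 0.0138, 0.283], 0, 0.7]]'

```text
clock: 4.65
eef_pos: [0.5165, -0.073, 0.035]
eef_rot: [0.163, 0.987, -0.0, -0.002]
ft_force: [-0.6, -1.2, -1.5]
grip_width: 0.7
finger_force: 0.0
```

hand_motion --moves '[[[0, 0, 0], 0, 0.6], [[0, 0, 0], 0, 0], [[0, 0, 0], 0, 0], [[0, 0, 0], 0, 0], [[0, 0, 0], 0, 0], [[0, 0, 0], 0, 0], [[0, 0, 0], 0, 0], [[0, 0, 0], 0, 0]]'

```text
clock: 5.45
eef_pos: [0.5185, -0.0731, 0.0378]
eef_rot: [0.163, 0.987, 0.0, 0.001]
ft_force: [-0.7, 1.1, 6.4]
grip_width: 0.334
finger_force: 30.0
```

```bash
python3 -c "
from h import *
go(.585,.0755)"
```

```text
shift [-0.0152  0.1621  0.0001] turn 0 tcp [ 0.5185 -0.0731  0.0378] q7 1.5674070633460668 t 5.45
```

Converted, 0.162 m / 0.8 = 0.2025, 0.16 m / 0.8 = 0.2.

hand_motion --moves '[[[0, 0, -0.0375], 0, 0], [[0, 0, -0.075], 0, 0], [[-0.0063, 0.0375, -0.0875], 0, 0], [[-0.0125, 0.0875, -0.0875], 0, 0], [[-0.0188, 0.1375, -0.0875], 0, 0], [[-0.0188, 0.175, -0.0875], 0, 0], [[-0.0188, 0.2, -0.0875], 0, 0], [[-0.0188, 0.2025, -0.0875], 0, 0]]'

```text
clock: 6.25
eef_pos: [0.5844, 0.0794, 0.1067]
eef_rot: [0.16, 0.987, 0.001, -0.0]
ft_force: [-0.1, -0.4, -0.6]
grip_width: 0.329
finger_force: 30.0
```

hand_motion --moves '[[[0, 0, 0], 0, 0], [[0, 0, 0], 0, 0]]'

```text
clock: 6.45
eef_pos: [0.5835, 0.0734, 0.107]
eef_rot: [0.164, 0.987, -0.001, -0.0]
ft_force: [-0.1, -0.1, -0.4]
grip_width: 0.332
finger_force: 30.0
```

Run:
```python
from h import *
im=cam('wrist'); go(.585,.0755,.041)
overlay(im,tray(.615,.049,-.66-np.pi/2)+[circ(.585,.0755,.016,.008)],(220,100,200,150),'o4.png')
```

```text
shift [-0.0006  0.0026  0.0661] turn 0 tcp [0.5836 0.0733 0.1071] q7 1.2875941989083384 t 6.5
```

View pics/o4.png

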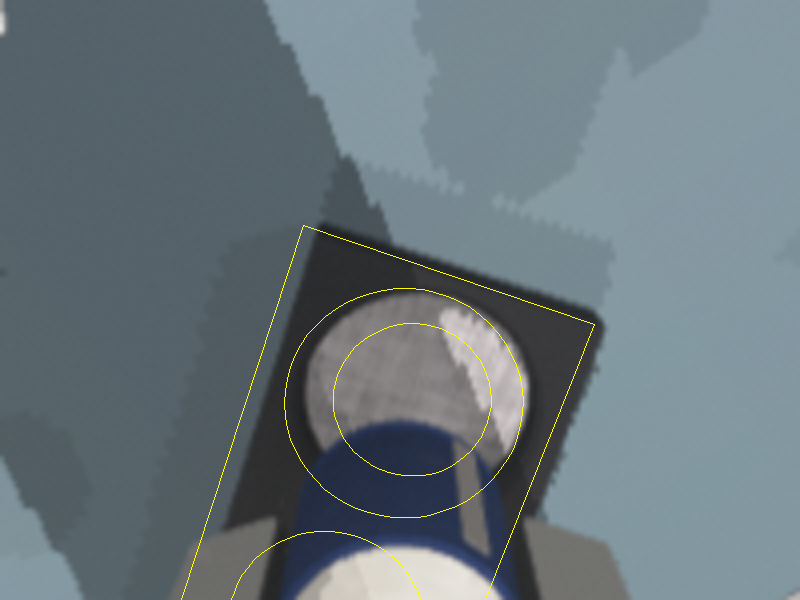

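The picture shows the pocket floor centred near crop (418,401), about 1 mm from my mark. Now I'll lower the can.

Converted, 0.0655 m / 0.8 = 0.0819, 0.02 m / 0.8 = 0.025.

hand_motion --moves '[[[0, 0.0045, 0.025], 0, 0], [[0, 0.0045, 0.05], 0, 0], [[0, 0.0045, 0.0688], 0, 0], [[0, 0.0045, 0.0775], 0, 0], [[0, 0.0045, 0.0819], 0, 0], [[0, 0.0045, 0.0819], 0, 0], [[0, 0.0045, 0.0819], 0, 0]]'

```text
clock: 7.2
eef_pos: [0.5858, 0.0788, 0.0422]
eef_rot: [0.163, 0.987, 0.0, 0.001]
ft_force: [0.5, -0.3, -0.3]
grip_width: 0.337
finger_force: 30.0
```

hand_motion --moves '[[[0, 0, 0], 0, 0.6], [[0, 0, 0], 0, 0.6], [[0, 0, 0], 0, 0.6], [[0, 0, -0.025], 0, 0.6], [[0, 0, -0.075], 0, 0.6], [[0, 0, -0.125], 0, 0.7], [[0, 0, -0.15], 0, 0.8], [[0, 0, -0.15], 0, 0.8]]'

```text
clock: 8.0
eef_pos: [0.5876, 0.0792, 0.1649]
eef_rot: [0.163, 0.987, 0.001, 0.003]
ft_force: [0.1, 0.3, -0.1]
grip_width: 0.79
finger_force: 0.0
```

Run:
```python
from h import *
im=cam('wrist'); go(.4175,-.2207,.16)
overlay(im,tray(.618,.0508,-.66-np.pi/2)+[circ(.585,.0765,.016,.058)],(200,150,200,150),'o5.png')
```

```text
shift [ 0.0635 -0.3381  0.0022] turn 0 tcp [0.5862 0.0791 0.1629] q7 1.2616573722074476 t 8.05
```

View pics/o5.png

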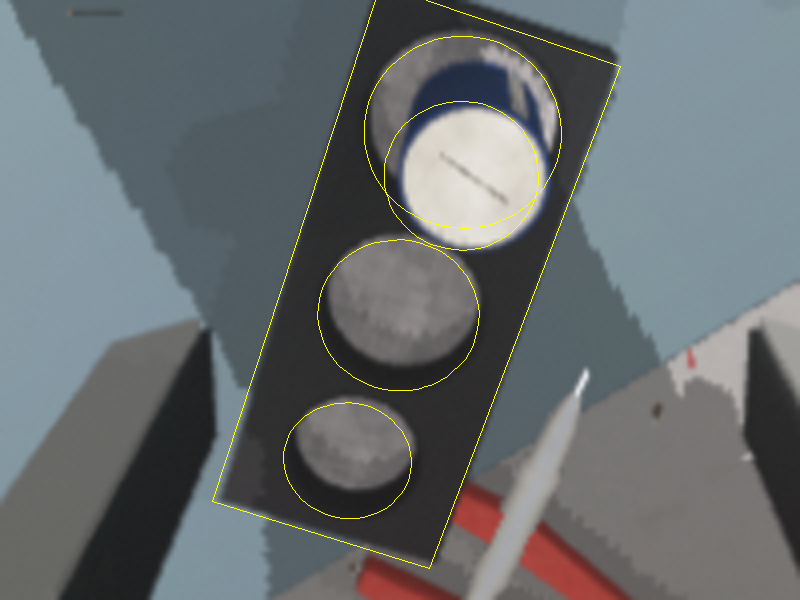

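The large can stands in its pocket, and the tray model fits. Next is the medium can.

Converted, -0.338 m / 0.8 = -0.4225, 0.058 m / 0.8 = 0.0725.

hand_motion --moves '[[[0.01, -0.0563, 0], 0, 0.6], [[0.02, -0.1125, 0], 0, 0.6], [[0.03, -0.1688, 0], 0, 0.6], [[0.04, -0.225, 0], 0, 0.6], [[0.0525, -0.2813, 0], 0, 0.6], [[0.0625, -0.3375, 0], 0, 0.6], [[0.0725, -0.3938, 0], 0, 0.6], [[0.0788, -0.4225, 0], 0, 0.6]]'

```text
clock: 8.85
eef_pos: [0.4137, -0.224, 0.1603]
eef_rot: [0.165, 0.986, -0.0, -0.002]
ft_force: [-0.2, 0.3, 1.0]
grip_width: 0.595
finger_force: 0.0
```

hand_motion --moves '[[[0, 0, 0], 0, 0.6], [[0, 0, 0], 0, 0.6], [[0, 0, 0], 0, 0.6]]'

```text
clock: 9.15
eef_pos: [0.4176, -0.2193, 0.1609]
eef_rot: [0.161, 0.987, 0.001, -0.001]
ft_force: [-0.3, 0.1, 0.5]
grip_width: 0.6
finger_force: 0.0
```

Run:
```python
from h import *
im=cam('wrist'); go(.4175,-.2207,.033)
for r in nets.cut_out('wrist','cap_medium')[:1]: print(r['p'],np.array(r['bbox']))
print(np.r_[proj(im,circ(.4175,-.2207,.0125,.047)),proj(im,circ(.4175,-.2207,.0125,.005))].min(0),np.r_[proj(im,circ(.4175,-.2207,.0125,.047)),proj(im,circ(.4175,-.2207,.0125,.005))].max(0))
```

```text
shift [-0.0003 -0.0016  0.128 ] turn 0 tcp [ 0.4178 -0.2193  0.161 ] q7 1.8634894727554423 t 9.2
[302.8514 170.7125] [332.2573 208.7454]
```

Converted, 0.128 m / 0.8 = 0.16, 0.115 m / 0.8 = 0.1438.

hand_motion --moves '[[[0, -0.0013, 0.0375], 0, 0.6], [[0, -0.0013, 0.075], 0, 0.6], [[0, -0.0013, 0.1125], 0, 0.6], [[0, -0.0013, 0.1438], 0, 0.6], [[0, -0.0013, 0.16], 0, 0.6], [[0, -0.0013, 0.16], 0, 0.6]]'

```text
clock: 9.85
eef_pos: [0.4162, -0.2203, 0.0318]
eef_rot: [0.162, 0.987, 0.001, -0.002]
ft_force: [0.2, 1.6, 0.5]
grip_width: 0.595
finger_force: 0.0
```

hand_motion --moves '[[[0, 0, 0], 0, 0], [[0, 0, 0], 0, 0], [[0, 0, 0], 0, 0], [[0, 0, 0], 0, 0], [[0, 0, 0], 0, 0], [[0, 0, 0], 0, 0]]'

```text
clock: 10.45
eef_pos: [0.4172, -0.2221, 0.0341]
eef_rot: [0.163, 0.987, -0.0, 0.001]
ft_force: [-0.1, -0.1, 5.9]
grip_width: 0.261
finger_force: 30.0
```

hand_motion --moves '[[[0, 0, -0.0375], 0, 0], [[0, 0, -0.0875], 0, 0], [[0, 0, -0.1125], 0, 0], [[0, 0, -0.1125], 0, 0]]'

```text
clock: 10.85
eef_pos: [0.4184, -0.2228, 0.126]
eef_rot: [0.163, 0.987, -0.001, 0.003]
ft_force: [-0.0, 0.6, -0.1]
grip_width: 0.26
finger_force: 30.0
```

```bash
python3 -c "
from h import *
go(.6229,.0471)"
```

```text
shift [-0.107   0.3213  0.0004] turn 0 tcp [ 0.4184 -0.2228  0.126 ] q7 1.8989387243631628 t 10.85
```

Converted, 0.32 m / 0.8 = 0.4, -0.058 m / 0.8 = -0.0725.

hand_motion --moves '[[[-0.0175, 0.0538, 0], 0, 0], [[-0.035, 0.1075, 0], 0, 0], [[-0.0538, 0.1625, 0], 0, 0], [[-0.0725, 0.2175, 0], 0, 0], [[-0.0913, 0.2725, 0], 0, 0], [[-0.1088, 0.3275, 0], 0, 0], [[-0.125, 0.375, 0], 0, 0], [[-0.1338, 0.4, 0], 0, 0]]'

```text
clock: 11.65
eef_pos: [0.6217, 0.0515, 0.1215]
eef_rot: [0.16, 0.987, 0.001, -0.001]
ft_force: [0.4, 0.1, -0.5]
grip_width: 0.258
finger_force: 30.0
```

hand_motion --moves '[[[0, 0, 0], 0, 0], [[0, 0, 0], 0, 0], [[0, 0, 0], 0, 0], [[0, 0, 0], 0, 0]]'

```text
clock: 12.05
eef_pos: [0.62, 0.0447, 0.1235]
eef_rot: [0.164, 0.986, -0.0, -0.0]
ft_force: [0.1, 0.6, -0.7]
grip_width: 0.258
finger_force: 30.0
```

```bash
python3 -c "
from h import *
go(.6235,.0475,.038)"
```

```text
shift [-0.0025  0.0038  0.0855] turn 0 tcp [0.62   0.0447 0.1235] q7 1.3587057962729283 t 12.05
```

Converted, 0.055 m / 0.8 = 0.0688, -0.002 m / 0.8 = -0.0025.

hand_motion --moves '[[[-0.0013, 0.0013, 0.025], 0, 0], [[-0.0025, 0.0025, 0.05], 0, 0], [[-0.0025, 0.0025, 0.0688], 0, 0], [[-0.0025, 0.0025, 0.0688], 0, 0], [[-0.0025, 0.0025, 0.0688], 0, 0], [[-0.0025, 0.0025, 0.0688], 0, 0]]'

```text
clock: 12.65
eef_pos: [0.624, 0.0477, 0.0695]
eef_rot: [0.163, 0.987, 0.0, 0.001]
ft_force: [0.9, 0.4, 0.2]
grip_width: 0.26
finger_force: 30.0
```

```bash
python3 -c "
from h import *
go(.6235,.0475,.038)"
```

```text
shift [ 0.0005 -0.0004  0.0315] turn 0 tcp [0.624  0.0477 0.0695] q7 1.377815290187071 t 12.65
```

Converted, 0.0315 m / 0.8 = 0.0394, 0.031 m / 0.8 = 0.0388.

hand_motion --moves '[[[0, 0, 0.0188], 0, 0], [[0, 0, 0.0325], 0, 0], [[0, 0, 0.0388], 0, 0], [[0, 0, 0.0394], 0, 0], [[0, 0, 0.0394], 0, 0]]'

```text
clock: 13.15
eef_pos: [0.6224, 0.0482, 0.0369]
eef_rot: [0.163, 0.987, 0.0, -0.001]
ft_force: [-2.5, 0.7, 5.6]
grip_width: 0.26
finger_force: 30.0
```

hand_motion --moves '[[[0, 0, 0], 0, 0.5], [[0, 0, 0], 0, 0.5], [[0, 0, 0], 0, 0.5], [[0, 0, -0.025], 0, 0.5], [[0, 0, -0.075], 0, 0.5], [[0, 0, -0.125], 0, 0.5], [[0, 0, -0.15], 0, 0.5], [[0, 0, -0.15], 0, 0.5]]'

```text
clock: 13.95
eef_pos: [0.6258, 0.048, 0.1603]
eef_rot: [0.163, 0.987, 0.001, 0.003]
ft_force: [-0.2, -0.6, -0.5]
grip_width: 0.499
finger_force: 0.0
```

Run:
```python
from h import *
im=cam('wrist'); go(.4303,-.1266,.16)
overlay(im,[circ(.6235,.0475,.0125,.050)],(200,150,200,150),'o6.png')
```

```text
shift [ 0.1276 -0.2277 -0.0025] turn 0 tcp [0.6242 0.0481 0.1581] q7 1.3444077269294383 t 14.0
```

View pics/o6.png

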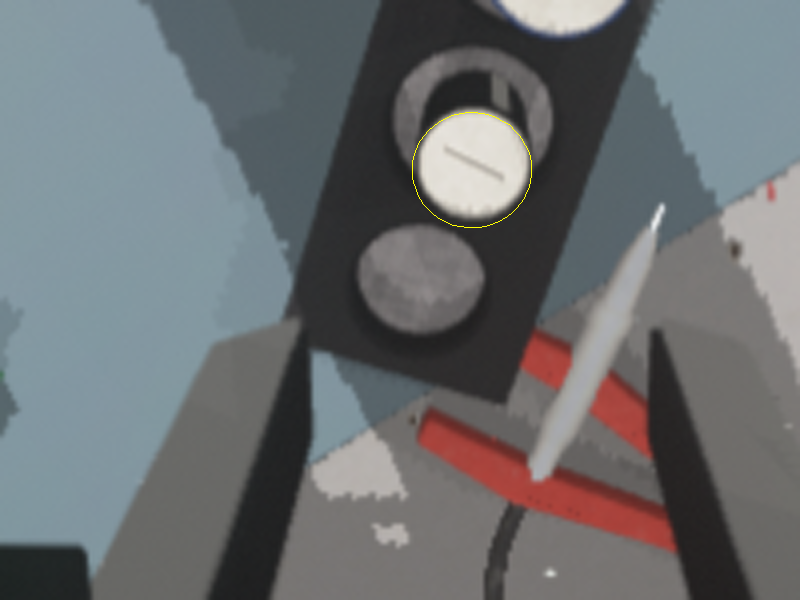

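The medium can is centred in its pocket. Next is the small can.

Converted, -0.227 m / 0.8 = -0.2838, -0.218 m / 0.8 = -0.2725.

hand_motion --moves '[[[0.0225, -0.0413, 0], 0, 0.5], [[0.0463, -0.0825, 0], 0, 0.5], [[0.0688, -0.125, 0], 0, 0.5], [[0.0925, -0.1663, 0], 0, 0.5], [[0.1163, -0.2075, 0], 0, 0.5], [[0.1375, -0.2463, 0], 0, 0.5], [[0.1525, -0.2725, 0], 0, 0.5], [[0.1588, -0.2838, 0], 0, 0.5]]'

```text
clock: 14.8
eef_pos: [0.4272, -0.1274, 0.1559]
eef_rot: [0.164, 0.986, -0.0, -0.002]
ft_force: [0.1, -0.1, -0.2]
grip_width: 0.499
finger_force: 0.0
```

hand_motion --moves '[[[0, 0, 0.0375], 0, 0.5], [[0, 0, 0.075], 0, 0.5], [[0, 0, 0.075], 0, 0.5], [[0, 0, 0.075], 0, 0.5], [[0, 0, 0.075], 0, 0.5]]'

```text
clock: 15.3
eef_pos: [0.4311, -0.1261, 0.0977]
eef_rot: [0.162, 0.987, -0.0, 0.001]
ft_force: [0.5, -0.7, 0.6]
grip_width: 0.501
finger_force: 0.0
```

```bash
python3 -c "
from h import *
go(.4303,-.1266,.028)
cam('wrist')
for r in nets.cut_out('wrist','cap_small')[:1]: print(r['p'],np.array(r['bbox']))
im=cam('wrist');q=np.r_[proj(im,circ(.4303,-.1266,.009,.035)),proj(im,circ(.4303,-.1266,.009,.005))];print(q.min(0),q.max(0)-q.min(0))
"
```

```text
shift [ 0.0007 -0.0007  0.0697] turn 0 tcp [ 0.4311 -0.1261  0.0977] q7 1.7575149347748402 t 15.3
0.9 [306.1 187.9  21.8  35.3]
[305.6021 188.8593] [25.4294 34.7593]
```

Converted, 0.07 m / 0.8 = 0.0875, 0.068 m / 0.8 = 0.085.

hand_motion --moves '[[[0, 0, 0.0375], 0, 0.5], [[0, 0, 0.0688], 0, 0.5], [[0, 0, 0.085], 0, 0.5], [[0, 0, 0.0875], 0, 0.5], [[0, 0, 0.0875], 0, 0.5], [[0, 0, 0.0875], 0, 0.5]]'

```text
clock: 16.05
eef_pos: [0.4309, -0.1264, 0.028]
eef_rot: [0.163, 0.987, -0.0, 0.001]
ft_force: [0.3, -0.0, 0.6]
grip_width: 0.499
finger_force: 0.0
```

hand_motion --moves '[[[0, 0, 0], 0, 0], [[0, 0, 0], 0, 0], [[0, 0, 0], 0, 0], [[0, 0, 0], 0, 0], [[0, 0, 0], 0, 0], [[0, 0, 0], 0, 0]]'

```text
clock: 16.65
eef_pos: [0.4304, -0.1262, 0.0272]
eef_rot: [0.163, 0.987, 0.0, 0.0]
ft_force: [-1.0, -0.7, 2.9]
grip_width: 0.183
finger_force: 30.0
```

hand_motion --moves '[[[0, 0, -0.0375], 0, 0], [[0, 0, -0.0875], 0, 0], [[0, 0, -0.125], 0, 0], [[0, 0, -0.125], 0, 0], [[0, 0, -0.125], 0, 0]]'

```text
clock: 17.15
eef_pos: [0.4305, -0.126, 0.1273]
eef_rot: [0.162, 0.987, 0.0, 0.001]
ft_force: [0.2, -0.1, 0.1]
grip_width: 0.184
finger_force: 30.0
```

```bash
python3 -c "
from h import *
go(.6553,.0225)"
```

```text
shift [-0.1654  0.2127  0.0002] turn 0 tcp [ 0.4305 -0.126   0.1273] q7 1.757513234711719 t 17.15
```

Converted, 0.2125 m / 0.8 = 0.2656, 0.206 m / 0.8 = 0.2575.

hand_motion --moves '[[[-0.0313, 0.04, 0], 0, 0], [[-0.0625, 0.08, 0], 0, 0], [[-0.0938, 0.12, 0], 0, 0], [[-0.125, 0.16, 0], 0, 0], [[-0.1563, 0.2, 0], 0, 0], [[-0.1813, 0.2338, 0], 0, 0], [[-0.2, 0.2575, 0], 0, 0], [[-0.2063, 0.2656, 0], 0, 0]]'

```text
clock: 17.95
eef_pos: [0.6553, 0.0246, 0.1243]
eef_rot: [0.161, 0.987, 0.0, -0.001]
ft_force: [-0.4, -0.6, -0.2]
grip_width: 0.181
finger_force: 30.0
```

hand_motion --moves '[[[0, 0, 0.025], 0, 0], [[0, 0, 0.05], 0, 0], [[0, 0, 0.0688], 0, 0], [[0, 0, 0.0688], 0, 0], [[0, 0, 0.0688], 0, 0], [[0, 0, 0.0688], 0, 0]]'

```text
clock: 18.55
eef_pos: [0.6552, 0.0217, 0.0729]
eef_rot: [0.163, 0.987, 0.0, 0.001]
ft_force: [-0.7, 0.0, -0.0]
grip_width: 0.18
finger_force: 30.0
```

Run:
```python
from h import *
go(.6553,.0225,.0318); im=cam('wrist')
overlay(im,tray(.618,.0508,-.66-np.pi/2)+[circ(.6553,.0225,.009,.008)],(220,120,200,150),'o7.png')
```

```text
shift [0.0002 0.0007 0.0411] turn 0 tcp [0.6552 0.0217 0.0729] q7 1.4417416459096148 t 18.55
```

View pics/o7.png

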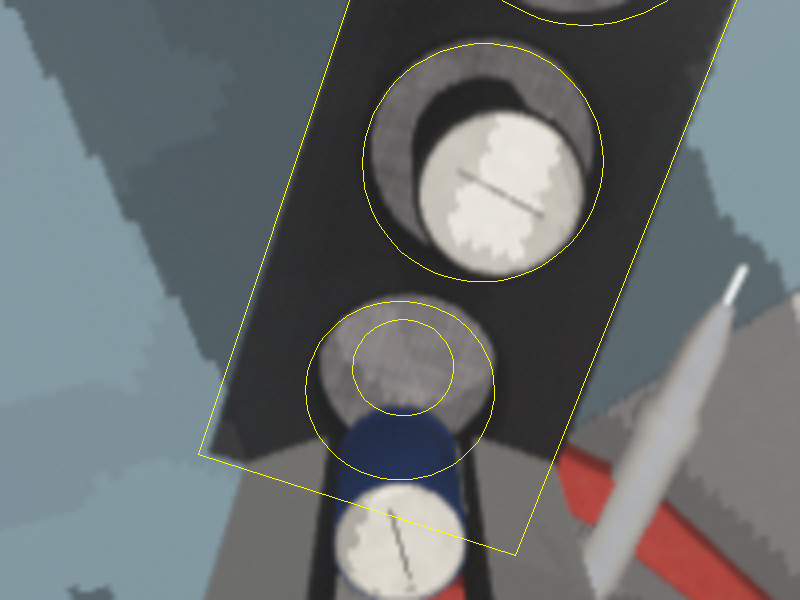

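The pocket floor is centred near (406,375) and my mark is at (403,367), so it is within 2 mm. I'll lower it.

Converted, 0.041 m / 0.8 = 0.0513, 0.039 m / 0.8 = 0.0488.

hand_motion --moves '[[[-0.0013, 0.0013, 0.025], 0, 0], [[-0.0013, 0.0013, 0.0425], 0, 0], [[-0.0013, 0.0013, 0.0488], 0, 0], [[-0.0013, 0.0013, 0.0513], 0, 0], [[-0.0013, 0.0013, 0.0513], 0, 0], [[-0.0013, 0.0013, 0.0513], 0, 0]]'

```text
clock: 19.2
eef_pos: [0.6564, 0.0226, 0.0316]
eef_rot: [0.163, 0.987, 0.0, 0.0]
ft_force: [-0.4, 0.5, -0.7]
grip_width: 0.179
finger_force: 30.0
```

hand_motion --moves '[[[0, 0, 0], 0, 0.35], [[0, 0, 0], 0, 0.35], [[0, 0, 0], 0, 0.35], [[0, 0, -0.025], 0, 0.35], [[0, 0, -0.075], 0, 0.4], [[0, 0, -0.125], 0, 0.5], [[0, 0, -0.15], 0, 0.6], [[0, 0, -0.15], 0, 0.6]]'

```text
clock: 20.0
eef_pos: [0.6584, 0.0226, 0.1548]
eef_rot: [0.163, 0.987, 0.001, 0.003]
ft_force: [0.8, -0.7, -0.3]
grip_width: 0.593
finger_force: 0.0
```

Run:
```python
from h import *
im=cam('wrist'); go(.460,-.043,.16,yaw=2.42-np.pi/2)
go(.460,-.043,.16,yaw=2.42)
overlay(im,[circ(.6553,.0225,.009,.038)],(200,130,200,150),'o8.png')
```

```text
shift [ 0.1653 -0.1254 -0.0081] turn 0.395 tcp [0.6569 0.0227 0.1525] q7 1.410874115182161 t 20.05
shift [ 0.1653 -0.1254 -0.0081] turn -1.176 tcp [0.6569 0.0227 0.1525] q7 1.410874115182161 t 20.05
```

View pics/o8.png

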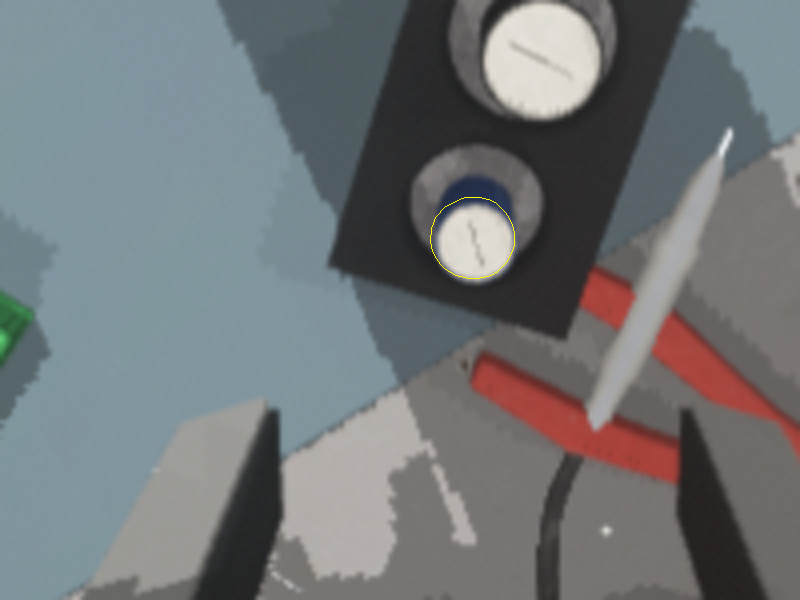

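All three cans are in place. Next is the battery, gripped across its 18 mm side.

Converted, 0.165 m / 0.8 = 0.2063, 0.03 m / 0.8 = 0.0375, 0.395 rad / 3.1416 = 0.1257.

hand_motion --moves '[[[0.0375, -0.0288, 0], 0.0318, 0.6], [[0.075, -0.0575, 0], 0.0637, 0.6], [[0.1125, -0.085, 0], 0.0955, 0.6], [[0.15, -0.1138, 0], 0.1257, 0.5], [[0.1813, -0.1375, 0], 0.1257, 0.5], [[0.2, -0.1513, 0], 0.1257, 0.5], [[0.2063, -0.1563, 0], 0.1257, 0.5], [[0.2063, -0.1563, 0], 0.1257, 0.5]]'

```text
clock: 20.85
eef_pos: [0.4588, -0.0427, 0.1504]
eef_rot: [0.353, 0.935, -0.0, -0.001]
ft_force: [0.6, -0.7, 0.4]
grip_width: 0.502
finger_force: 0.0
```

hand_motion --moves '[[[0, 0, 0.025], 0, 0.5], [[0, 0, 0.0438], 0, 0.5], [[0, 0, 0.0438], 0, 0.5], [[0, 0, 0.0438], 0, 0.5], [[0, 0, 0.0438], 0, 0.5]]'

```text
clock: 21.35
eef_pos: [0.4605, -0.0427, 0.1164]
eef_rot: [0.353, 0.936, 0.0, 0.001]
ft_force: [0.1, -0.1, 0.4]
grip_width: 0.497
finger_force: 0.0
```

Run:
```python
from h import *
im=cam('wrist'); go(.460,-.043,.036,yaw=2.42-np.pi/2)
overlay(im,[rect(.460,-.043,2.42-np.pi/2,.018,.026,z) for z in(.005,.053)],(220,120,200,150),'o9.png')
```

```text
shift [ 0.0002 -0.0006  0.0805] turn 0.0 tcp [ 0.4604 -0.0427  0.1165] q7 1.3111162994099415 t 21.4
```

View pics/o9.png

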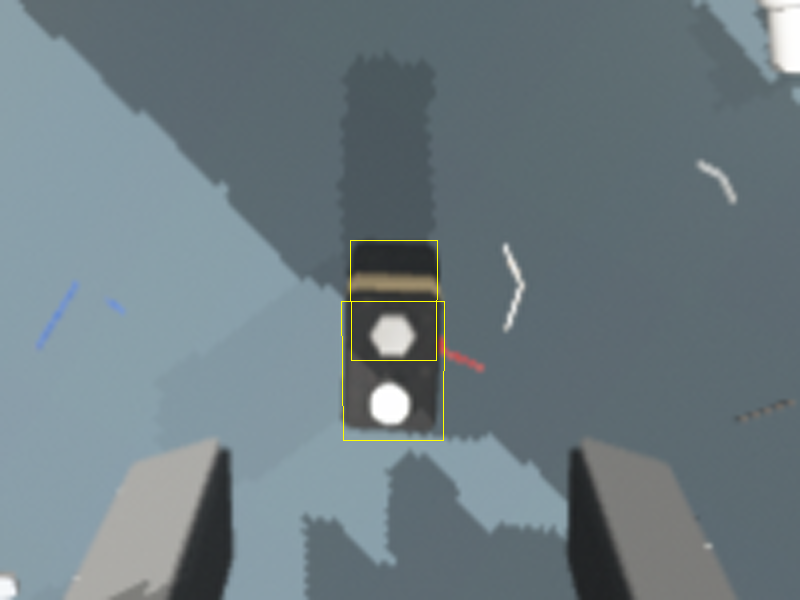

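The battery is aligned with the jaws and centred at (391,370) in the crop. I'll descend and grip it.

Converted, 0.0805 m / 0.8 = 0.1006, 0.077 m / 0.8 = 0.0963.

hand_motion --moves '[[[0, 0, 0.0375], 0, 0.5], [[0, 0, 0.075], 0, 0.5], [[0, 0, 0.0963], 0, 0.5], [[0, 0, 0.1006], 0, 0.5], [[0, 0, 0.1006], 0, 0.5], [[0, 0, 0.1006], 0, 0.5]]'

```text
clock: 22.0
eef_pos: [0.4604, -0.0429, 0.0365]
eef_rot: [0.353, 0.936, 0.0, 0.001]
ft_force: [-0.1, -0.2, 0.3]
grip_width: 0.503
finger_force: 0.0
```

hand_motion --moves '[[[0, 0, 0], 0, 0], [[0, 0, 0], 0, 0], [[0, 0, 0], 0, 0], [[0, 0, 0], 0, 0], [[0, 0, 0], 0, 0], [[0, 0, 0], 0, 0]]'

```text
clock: 22.6
eef_pos: [0.4597, -0.0426, 0.0358]
eef_rot: [0.353, 0.936, 0.0, 0.0]
ft_force: [0.5, -0.5, 3.9]
grip_width: 0.184
finger_force: 30.0
```

hand_motion --moves '[[[0, 0, -0.0375], 0, 0], [[0, 0, -0.0875], 0, 0], [[0, 0, -0.1063], 0, 0], [[0, 0, -0.1063], 0, 0], [[0, 0, -0.1063], 0, 0]]'

```text
clock: 23.1
eef_pos: [0.4593, -0.0423, 0.1201]
eef_rot: [0.353, 0.936, 0.0, -0.0]
ft_force: [0.4, 0.2, -1.8]
grip_width: 0.183
finger_force: 30.0
```

```bash
python3 -c "
from h import *
go(.4475,.1895,None,yaw=2.313-np.pi/2)"
```

```text
shift [0.162  0.1663 0.0001] turn 0.107 tcp [ 0.4593 -0.0423  0.1201] q7 1.31811383294653 t 23.1
```

The manual's scale: shifts go in shares of 0.8 m and turns go in shares of 180 degrees. Converting my numbers, 0.166 m / 0.8 = 0.2075, 0.162 m / 0.8 = 0.2025, 0.107 rad / 3.1416 = 0.0341.

hand_motion --moves '[[[0.0313, 0.0325, 0], 0, 0], [[0.0625, 0.065, 0], 0.0095, 0], [[0.0938, 0.0963, 0], 0.0191, 0], [[0.125, 0.1288, 0], 0.0286, 0], [[0.1563, 0.16, 0], 0.0341, 0], [[0.1813, 0.1863, 0], 0.0341, 0], [[0.1975, 0.2025, 0], 0.0341, 0], [[0.2025, 0.2075, 0], 0.0341, 0]]'

```text
clock: 23.9
eef_pos: [0.4463, 0.1909, 0.1188]
eef_rot: [0.401, 0.916, -0.001, -0.001]
ft_force: [-0.1, 0.3, -0.4]
grip_width: 0.18
finger_force: 30.0
```

hand_motion --moves '[[[0, 0, 0.0125], 0, 0], [[0, 0, 0.0313], 0, 0], [[0, 0, 0.0313], 0, 0], [[0, 0, 0.0313], 0, 0], [[0, 0, 0.0313], 0, 0]]'

```text
clock: 24.4
eef_pos: [0.448, 0.188, 0.0957]
eef_rot: [0.403, 0.915, -0.0, 0.0]
ft_force: [-0.2, -1.1, 0.3]
grip_width: 0.178
finger_force: 30.0
```

Run:
```python
from h import *
im=cam('wrist'); x,y,a=.4475,.1895,2.313-np.pi/2; go(x,y,.040,yaw=a)
overlay(im,[rect(x,y,a,.062,.07,.023),rect(x,y,a,.034,.042,.023),rect(x,y,a,.018,.026,.008)],(220,100,200,150),'o10.png')
```

```text
shift [0.0013 0.0003 0.0559] turn -0.001 tcp [0.4481 0.1883 0.0959] q7 0.8257592079825015 t 24.45
```

View pics/o10.png

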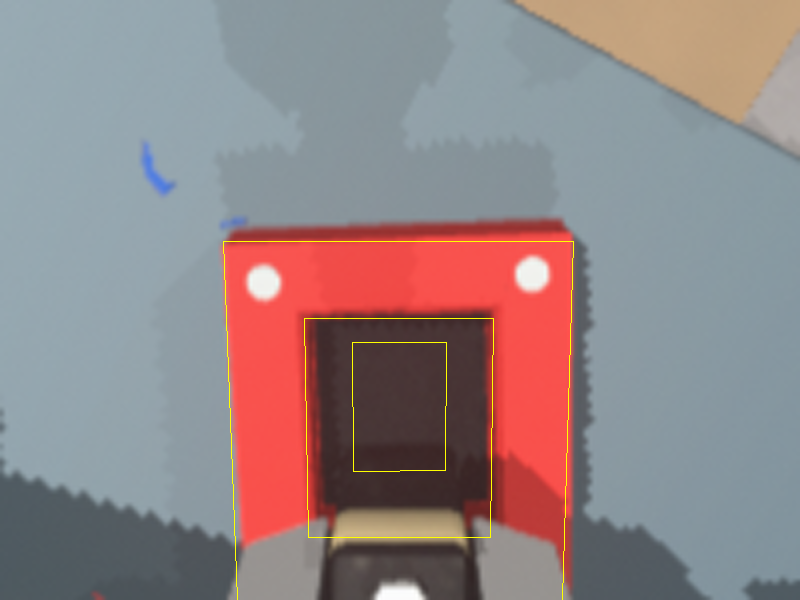

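The slot is about 0.03 rad off my model and about 1 mm to the right. I'll correct for that and lower.

Converted, 0.0555 m / 0.8 = 0.0694, 0.001 m / 0.8 = 0.0013, -0.03 rad / 3.1416 = -0.0095.

hand_motion --moves '[[[0.0013, 0.0013, 0.025], -0.0095, 0], [[0.0013, 0.0013, 0.05], -0.0095, 0], [[0.0013, 0.0013, 0.0625], -0.0095, 0], [[0.0013, 0.0013, 0.0688], -0.0095, 0], [[0.0013, 0.0013, 0.0694], -0.0095, 0], [[0.0013, 0.0013, 0.0694], -0.0095, 0]]'

```text
clock: 25.05
eef_pos: [0.4482, 0.1903, 0.0405]
eef_rot: [0.389, 0.921, 0.0, 0.0]
ft_force: [0.8, 0.5, 0.5]
grip_width: 0.182
finger_force: 30.0
```

hand_motion --moves '[[[0, 0, 0], 0, 0.4], [[0, 0, 0], 0, 0.4], [[0, 0, 0], 0, 0.4], [[0, 0, -0.025], 0, 0.4], [[0, 0, -0.075], 0, 0.4], [[0, 0, -0.125], 0, 0.5], [[0, 0, -0.15], 0, 0.5], [[0, 0, -0.15], 0, 0.5]]'

```text
clock: 25.85
eef_pos: [0.4495, 0.1912, 0.1627]
eef_rot: [0.389, 0.921, 0.002, 0.002]
ft_force: [0.5, 0.3, 0.1]
grip_width: 0.501
finger_force: 0.0
```

Run:
```python
from h import *
im=cam('wrist'); go(.4597,.063,.13,yaw=2.598-np.pi/2)
overlay(im,[rect(.4475,.1895,2.343-np.pi/2,.018,.026,.056)],(220,150,200,150),'o11.png')
```

```text
shift [-0.0996 -0.0813  0.0309] turn -0.255 tcp [0.4484 0.191  0.1611] q7 0.7692390328058016 t 25.9
```

View pics/o11.png

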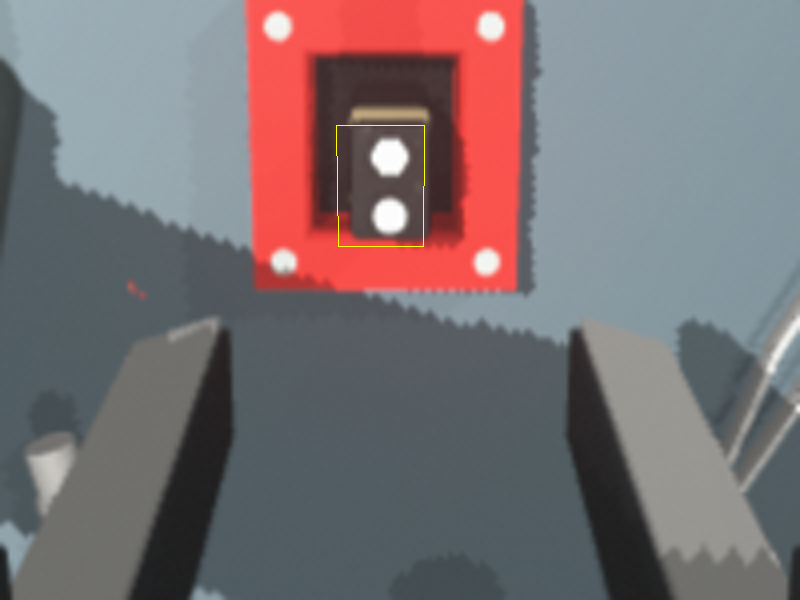

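The battery stands in its slot. I've used all 14 pictures, so the adapter will be checked with numbers only.

Converted, -0.1 m / 0.8 = -0.125, -0.095 m / 0.8 = -0.1188, -0.255 rad / 3.1416 = -0.0812.

hand_motion --moves '[[[-0.0375, -0.03, 0], -0.0255, 0.4], [[-0.075, -0.06, 0], -0.0509, 0.4], [[-0.1, -0.0813, 0.0125], -0.0812, 0.4], [[-0.1188, -0.0963, 0.0375], -0.0812, 0.4], [[-0.125, -0.1013, 0.0375], -0.0812, 0.4], [[-0.125, -0.1013, 0.0375], -0.0812, 0.4], [[-0.125, -0.1013, 0.0375], -0.0812, 0.4]]'

```text
clock: 26.6
eef_pos: [0.4594, 0.0632, 0.13]
eef_rot: [0.268, 0.963, 0.0, -0.0]
ft_force: [-0.7, -0.8, 0.1]
grip_width: 0.407
finger_force: 0.0
```

Run:
```python
from h import *
im=cam('wrist')
for r in nets.cut_out('wrist','adapter')[:3]:
    m=r['mask'].astype(np.uint8); c,sz,a=cv2.minAreaRect(cv2.findNonZero(m)); w=unproj(im,cv2.boxPoints((c,sz,a)),.012)[:,:2]
    e=w[1]-w[0]; f=w[2]-w[1]; l=e if e@e>f@f else f
    print(r['p'],np.array(r['bbox']),m.sum(),w.mean(0),np.linalg.norm(e),np.linalg.norm(f),'axis',np.arctan2(l[1],l[0])%np.pi)
go(.4597,.063,.016,yaw=2.598-np.pi/2)
g=cv2.cvtColor(im['frame'],7); u=np.argwhere(g[100:300,220:420]>175)[:,::-1]+[220,100]
q=proj(im,np.c_[.4597,.063,.012])[0]; u=u[np.linalg.norm(u-q,axis=1)<45]
c,sz,a=cv2.minAreaRect(u.astype(np.float32)); print('bright',q,len(u),c,sz,a,unproj(im,c,.012)[0], unproj(im,u.mean(0),.014)[0])
```

```text
0.73 [306.5 170.2  19.2  50.1] 770 [0.4592 0.0613] 0.015219863758406801 0.04372052566033805 axis 2.6033853152517117
shift [-0.0003 -0.0006  0.1144] turn 0.002 tcp [0.4597 0.0636 0.1304] q7 1.2522577741210823 t 26.7
bright [318.9334 193.439 ] 462 (314.29669189453125, 203.88211059570312) (19.592731475830078, 64.1690444946289) 16.07357406616211 [0.4657 0.0547 0.012 ] [0.4591 0.062  0.014 ]
```

Converted, 0.1155 m / 0.8 = 0.1444, 0.112 m / 0.8 = 0.14.

hand_motion --moves '[[[0, -0.0013, 0.05], 0, 0.4], [[0, -0.0013, 0.0938], 0, 0.4], [[0, -0.0013, 0.125], 0, 0.4], [[0, -0.0013, 0.14], 0, 0.4], [[0, -0.0013, 0.1444], 0, 0.4], [[0, -0.0013, 0.1444], 0, 0.4]]'

```text
clock: 27.3
eef_pos: [0.4593, 0.0617, 0.0149]
eef_rot: [0.268, 0.963, 0.0, 0.0]
ft_force: [-0.3, 0.1, 0.4]
grip_width: 0.403
finger_force: 0.0
```

hand_motion --moves '[[[0, 0, 0], 0, 0], [[0, 0, 0], 0, 0], [[0, 0, 0], 0, 0], [[0, 0, 0], 0, 0], [[0, 0, 0], 0, 0], [[0, 0, 0], 0, 0]]'

```text
clock: 27.9
eef_pos: [0.4595, 0.0615, 0.0153]
eef_rot: [0.269, 0.963, 0.0, 0.001]
ft_force: [-0.4, -0.0, 7.6]
grip_width: 0.168
finger_force: 30.0
```

hand_motion --moves '[[[0, 0, -0.0375], 0, 0], [[0, 0, -0.0875], 0, 0], [[0, 0, -0.125], 0, 0], [[0, 0, -0.125], 0, 0], [[0, 0, -0.125], 0, 0]]'

```text
clock: 28.4
eef_pos: [0.4591, 0.0618, 0.1148]
eef_rot: [0.268, 0.963, 0.0, 0.0]
ft_force: [-0.7, 0.0, -0.4]
grip_width: 0.172
finger_force: 30.0
```

Run:
```python
from h import *
im=cam('top')
for r in nets.cut_out('top','connector_tray')[:1]:
    m=r['mask'].astype(np.uint8); c,sz,a=cv2.minAreaRect(cv2.findNonZero(m)); w=unproj(im,cv2.boxPoints((c,sz,a)),.02)[:,:2]
    print(r['p'],w.mean(0),w)
go(.631,-.139,.13)
```

```text
0.83 [ 0.6323 -0.1385] [[ 0.6436 -0.0825]
 [ 0.6912 -0.1437]
 [ 0.6205 -0.1944]
 [ 0.574  -0.1334]]
shift [-0.2517 -0.0822 -0.0167] turn 0 tcp [0.4581 0.0615 0.1137] q7 1.2981063557055414 t 28.5
```

Converted, -0.252 m / 0.8 = -0.315, -0.248 m / 0.8 = -0.31, 0.4 rad / 3.1416 = 0.1273.

hand_motion --moves '[[[-0.05, -0.0163, 0], 0.0191, 0], [[-0.1, -0.0325, 0], 0.0382, 0], [[-0.15, -0.0488, 0], 0.0637, 0], [[-0.2, -0.065, 0], 0.0891, 0], [[-0.25, -0.0813, 0], 0.1146, 0], [[-0.2875, -0.0938, 0], 0.1273, 0], [[-0.31, -0.1013, 0], 0.1273, 0], [[-0.315, -0.1025, 0], 0.1273, 0]]'

```text
clock: 29.3
eef_pos: [0.6319, -0.142, 0.1124]
eef_rot: [0.456, 0.89, -0.001, -0.001]
ft_force: [-0.1, 0.2, -0.8]
grip_width: 0.172
finger_force: 30.0
```

hand_motion --moves '[[[0, 0, 0.025], 0, 0], [[0, 0, 0.0438], 0, 0], [[0, 0, 0.0438], 0, 0], [[0, 0, 0.0438], 0, 0]]'

```text
clock: 29.7
eef_pos: [0.6314, -0.1384, 0.0789]
eef_rot: [0.454, 0.891, -0.0, -0.001]
ft_force: [0.7, -0.1, -0.1]
grip_width: 0.168
finger_force: 30.0
```

Run:
```python
from h import *
im=cam('wrist'); s=ctrl.read_state(); go(.631,-.1385,.0195,yaw=.631)
f=im['frame'].astype(int); g=(f[:,:,1]>f[:,:,0]+30)&(f[:,:,1]>f[:,:,2]+20)
n,l,st,ce=cv2.connectedComponentsWithStats(g.astype(np.uint8)); k=1+st[1:,4].argmax(); print('green',st[k])
print('model',proj(im,rect(.631,-.1385,.631,.084,.07,.026)))
for r in nets.cut_out('wrist','adapter')[:1]: print(r['p'],r['bbox'])
u=cv2.findNonZero((l==k).astype(np.uint8)).reshape(-1,2); w=unproj(im,u,.026)[:,:2]-[.631,-.1385]
a=.631; q=w@np.array([[np.cos(a),-np.sin(a)],[np.sin(a),np.cos(a)]]); print('tray-frame extents',np.percentile(q,[1,99],axis=0))
```

```text
shift [ 0.0008 -0.0007  0.0602] turn -0.004 tcp [ 0.632  -0.1387  0.0797] q7 1.251557616490942 t 29.75
green [ 255  166  129  103 8943]
model [[258.9087 264.6562]
 [377.1498 264.3206]
 [381.6074 166.9589]
 [253.4313 167.4093]
 [258.9087 264.6562]]
0.92 [302.4, 206.4, 29.8, 78.3]
tray-frame extents [[-0.0406 -0.0353]
 [ 0.0427  0.035 ]]
```

Converted, 0.06 m / 0.8 = 0.075, 0.058 m / 0.8 = 0.0725.

hand_motion --moves '[[[0, 0, 0.025], 0, 0], [[0, 0, 0.05], 0, 0], [[0, 0, 0.065], 0, 0], [[0, 0, 0.0725], 0, 0], [[0, 0, 0.075], 0, 0], [[0, 0, 0.075], 0, 0]]'

```text
clock: 30.4
eef_pos: [0.6325, -0.1394, 0.02]
eef_rot: [0.455, 0.891, 0.0, 0.0]
ft_force: [-0.0, -1.5, 0.4]
grip_width: 0.172
finger_force: 30.0
```

hand_motion --moves '[[[0, 0, 0], 0, 0.3], [[0, 0, 0], 0, 0.3], [[0, 0, 0], 0, 0.3], [[0, 0, -0.025], 0, 0.3], [[0, 0, -0.075], 0, 0.3], [[0, 0, -0.125], 0, 0.3], [[0, 0, -0.175], 0, 0.5], [[0, 0, -0.175], 0, 0.5]]'

```text
clock: 31.2
eef_pos: [0.6357, -0.141, 0.1658]
eef_rot: [0.455, 0.891, 0.001, 0.005]
ft_force: [0.4, 0.6, 0.5]
grip_width: 0.435
finger_force: 0.0
```

hand_motion --moves '[[[0, 0, -0.05], 0, 0.5], [[0, 0, -0.05], 0, 0.5], [[0, 0, -0.05], 0, 0.5]]'

```text
clock: 31.5
eef_pos: [0.6324, -0.1392, 0.1999]
eef_rot: [0.455, 0.891, 0.0, 0.0]
ft_force: [-0.1, 0.7, 0.3]
grip_width: 0.501
finger_force: 0.0
```

Run:
```python
from h import *
im=cam('wrist'); a=.631
for r in nets.cut_out('wrist','adapter')[:2]:
    u=cv2.findNonZero(r['mask'].astype(np.uint8)).reshape(-1,2); w=unproj(im,u,.015)[:,:2]-[.631,-.1385]
    q=w@np.array([[np.cos(a),-np.sin(a)],[np.sin(a),np.cos(a)]]); print(r['p'],'tray frame',np.percentile(q,[1,99],axis=0))
im=cam('top')
for t,z in dict(cap_large=.058,cap_medium=.05,cap_small=.038,battery=.056,adapter=.015).items():
    for r in nets.find_in('top',t)[:1]: b=r['bbox']; print(t,round(r['p'],2),unproj(im,(b[0]+b[2]/2,b[1]+b[3]/2),z)[0])
```

```text
0.85 tray frame [[-0.006  -0.0211]
 [ 0.0097  0.0196]]
```

Run:
```python
from h import *
for n in('scene','top'):
  im=cam(n)
  for t,z in dict(cap_large=.033,cap_medium=.03,cap_small=.025,battery=.035,adapter=.015).items():
    for r in nets.find_in(n,t)[:1]: b=r['bbox']; print(n,t,round(r['p'],2),np.array(b),unproj(im,(b[0]+b[2]/2,b[1]+b[3]/2),z)[0])
print(ctrl.read_state()['eef_pos'])
```

```text
scene cap_large 0.68 [262.9 187.7  17.5  29.7] [0.587  0.0745 0.033 ]
scene cap_medium 0.63 [262.3 182.1  11.4   7.4] [0.6354 0.042  0.03  ]
scene cap_small 0.46 [264.3 169.6   9.4  10.6] [0.6675 0.0116 0.025 ]
scene battery 0.76 [268.5 258.8   9.4  28.3] [0.4461 0.1952 0.035 ]
scene adapter 0.6 [326.3 154.1   8.   10.6] [ 0.6253 -0.1344  0.015 ]
[ 0.6322 -0.1392  0.1996]
```

All five parts are where they belong, and the gripper is clear of everything.

```bash
python3 -c "
from rig import ctrl
print(ctrl.hand_in())"
```

```text
the job is handed in; nothing more can be done
None
```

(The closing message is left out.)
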